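Swap the alignment target for the aperture disc at the inspection camera

TASK

Clear the inspection camera's view: stand the alignment target, now in front of the lens, upright in the open drawer (set it down, do not drop it) and slide the drawer fully shut. Then take the round aperture disc out of the rack and show it to the camera: upright with the tab on top, either face square to the lens, its hole on the lens axis 120 mm in front of the lens. Finish holding it there, still, in the gripper; leave the other two plates in the rack and do not disturb the camera or the other things on the table.

Things in the scene. Friction and masses are not known exactly. Their poses are not given: they have to be found in the camera images.
- target: alignment target, dark metal: a 40 x 40 x 14 mm foot with an upright plate on it, 14 mm thick along its x, 36 wide along its y, up to 70 mm above the underside (grip it from above), with a white square bearing a black circle on its +x face. 160 g. Stands on the table some 120 mm in front of the lens. Origin: centre of the underside; z up
- unit_drawer0 (a joint): the drawer of the low grey drawer unit: how far it is pulled out, m; 0 = fully shut, at most 0.134, starts 0.11 to 0.134. It slides freely (about 1 N) and stays where it is left
- unit_drawer0_handle (a point): middle of the drawer's handle, a steel bar 110 mm long along the front, about 10 mm thick, 35 mm out from the white front panel, 82 mm above the table. Its x axis points into the unit (the way the drawer shuts), y along the bar, z up
- drawer_floor (a point): centre of the drawer's inner floor, moves with the drawer, 22 mm above the table, same axes as the handle. The inside measures 155 mm along x and 178 mm along y; side walls rise 76 mm above the floor, the front panel about 85 mm. With the drawer open by q metres only the part of the floor with x below q - 0.08 is outside the unit
- unit: drawer unit, grey, fixed: 200 mm deep (x), 220 wide (y), 120 high; front towards its -x. Origin: centre of its underside. The unit's roof is 86 mm above the drawer floor
- rack: parking rack, grey bar fixed to the table, 50 mm (x) by 200 mm (y) by 24 mm high, with three pockets 66 mm apart along its y, 8 mm wide and 16 mm deep. Each holds one upright plate, in any order. Origin: centre of its underside
- aperture: aperture disc, dark metal, 60 g: ROUND, 50 mm across, 6 thick, 14 mm hole in the middle; foot below 30 wide, 6 thick, 16 mm deep in its pocket, 1 mm play each side; on top a tab 20 wide (y), 10 thick (x), 63 to 88 mm above the underside: grip it across the 10 mm, lift straight up. Origin: centre of the foot's underside, 8 mm above the table at first; x normal to the disc, z up to the tab
- aperture_hole (a point): centre of the aperture disc's hole, 40 mm above the body's origin; same axes
- square_plate: bystander in the rack: same foot and tab, but a SQUARE plate 48 mm wide with a glass window. Same origin and axes
- slit_plate: bystander in the rack: same foot and tab, but a NARROW upright plate 26 mm wide with a pale slit. Same origin and axes
- lens (a point): centre of the inspection camera's front glass, lens barrel 38 mm across. x is the viewing direction (level), z up. The height differs from run to run, 85 to 125 mm above the table; the head is 52 mm high and reaches 110 mm behind the glass, on a post up to 177 mm tall
- stand: the camera's fixed stand, round base 68 mm across, post 25 mm; x is the camera's viewing direction, the lens is 90 mm along it. Origin: centre of the underside
- driver: bystander: screwdriver, 150 long, lying. Origin: centre of the underside
- solvent: bystander: white bottle, 52 across, 85 tall. Origin: centre of the underside
- post: bystander: bare steel post, 25 across, 60 tall, upright. Origin: centre of the underside
- collar: bystander: dark steel ring, 40 across, 12 high, lying flat. Origin: centre of the underside
- cap: bystander: black disc, 44 across, 10 high, lying flat. Origin: centre of the underside

How it is judged:
On the way, in this order (a step that is already met when the one before it is completed fails the run):
1. the target stands in the drawer, let go (x of target in the frame of drawer_floor between -0.075 and 0.075 m and y of target in the frame of drawer_floor between -0.08 and 0.08 m and z of target in the frame of drawer_floor between -0.012 and 0.012 m and angle between target's own z axis and vertical below 0.3 rad and contact force between target and the fingers below 0.1 N), for 0.2 s.
2. the drawer is shut with the target inside (all of step 1 and value of joint unit_drawer0 below 0.006 m), for 0.2 s.
3. the aperture disc is lifted clear of the rack, in the fingers (contact force between aperture and the fingers above 1 N and z of aperture in the frame of rack above 0.03 m), for 0.2 s.
At the end, for the whole second after the job is handed in: Target upright (17 deg), let go, on the floor of the drawer, which is open < 6 mm; disc held still by the fingers alone, hole 120 mm (+-12) before the lens and within 10 mm of its axis sideways and in height, normal within 0.15 rad of the axis, tab within 0.15 rad of straight up (all of step 2 and x of aperture_hole in the frame of lens between 0.108 and 0.132 m and y of aperture_hole in the frame of lens between -0.01 and 0.01 m and z of aperture_hole in the frame of lens between -0.01 and 0.01 m and angle between the x axis of aperture and the x axis of lens, either way round below 0.15 rad and angle between aperture's own z axis and vertical below 0.15 rad and contact force between aperture and the fingers above 1 N and height (world z) of aperture above 0.025 m and linear speed of aperture below 0.03 m/s and contact force between aperture and rack below 0.1 N and contact force between aperture and stand below 0.1 N and contact force between aperture and target below 0.1 N); the arm keeps its last pose, push and grip.
It fails at once if the target is dropped or thrown (moves faster than 0.6 m/s out of the fingers) (contact force between target and the fingers below 0.05 N and linear speed of target above 0.6 m/s).
It fails at once if another plate is moved by more than 20 mm (distance of any of square_plate, slit_plate from where it was at the start of the episode above 0.02 m).
It fails at once if the camera is knocked (lens moved more than 8 mm) (distance of lens from where it was at the start of the episode above 0.008 m).
It fails at once if another thing on the table is moved by more than 30 mm (distance of any of driver, solvent, post, collar, cap from where it was at the start of the episode above 0.03 m).
It also fails if it takes over 72 s, if anything falls off the work surface, if the arm or the gripper's body presses on something with over 40 N, if the wrist force passes 120 N, or if a joint passes its speed limit or range.

ROBOT

A 7-joint arm with a two-finger parallel gripper is mounted at the origin on the work surface. World frame = base frame: x ahead of the robot, y to its left, z up, the work surface at z = 0. Lengths are in m, angles in rad, forces in N, time in s.
With the tool pointing down it reaches from about 0.425 to 0.875 m from the base axis. Payload 4.7 kg.
Tool frame: the origin (TCP) lies midway between the tips of the shut fingers; the grasp point (between the pads) lies 19 mm behind it; z points along the fingers, y is the line along which they close (so a half turn about z gives the same grasp; the last joint's range is limited). The gripper opens to 87 mm and grips with 3 to 60 N. Pads are 19 mm wide; open, the fingers measure 117 mm over their backs; the gripper's body (75 mm by 190 mm) begins 51 mm behind the grasp point.
Start: joints at [-1.137, 0.321, -0.07, 1.45, 0.023, 1.371, -0.057], TCP at [0.265, 0.594, 0.223] pointing down, gripper open.
Joint ranges: [-2.86, 2.86], [-0.3, 2.09], [-1.38, 1.24], [0.06, 2.45], [-1.56, 4.7], [0.09, 2.05], [-2.69, 2.69]. Speed limits (rad/s): [2.57, 2.57, 3.14, 3.14, 3.14, 3.14, 3.14].

INTERFACE

Orientations are given as a rotation vector (axis times angle).
In Python, from bench import ctrl gives the robot as it stands. The module is installed in compiled form; this text tells all that it offers.
- The arm moves only by the tool carry_out, never from a script. Its argument "steps" is a list of rows, each a list of 7 numbers: the turn, a rotation vector about the world's x, y, z in degrees, then the shift along the world's x, y, z in cm, then the opening, from 0 (shut) to 1 (fully open). A call has 1 to 12 rows; each row is the pose to reach, as a shift and turn from the pose commanded when the call began; what a row does not reach only later rows make up. A row lasts 1/10 s, in which the tool goes at most 50 mm and 8.59 degrees, less where a joint would pass 70% of its speed; a pose out of reach is approached as far as the arm can. A call with a gripper value outside its range is refused whole. The fingers move at their own pace and stop on an object; "squeeze" is the grip in N (left out, the last holds). Time passes only in rows, so rows that repeat a pose let the fingers close. It gives the time, the measured TCP pose, the force, the opening and the grip force at its end, in the units of the state.
- ctrl.get_state(): the state, without advancing time (a new reading comes with each control period).
- ctrl.get_image(name): name is "side" or "top" or "wrist"; returns a dict with "pixels" (384x512x3 uint8, red, green, blue), "camera_matrix" (3x3 intrinsics, pixels), "cam_to_world" (4x4, takes a point from camera to world coordinates); the wrist camera has in their place "T_tool_cam" (4x4, takes a point from camera to tool coordinates, whose origin is the TCP and whose axes are the flange's). Camera axes: x right, y down, z forward; pixel columns grow to the right and rows downward; lengths in m; the calibration is good to about 2 mm. The wrist camera is an equidistant fisheye: a pixel r from the principal point sees the ray r / f radians off the axis. A picture is of the moment at which its call begins: read the wrist's pose just before it. There is no depth.
- ctrl.close_job(): hands the job in; it is judged then, once.
The state is a dict: "time": time; "joint_positions": joint angles; "qd": joint speeds; "joint_torque": joint torques, N m; "position": TCP position; "tool_rot": TCP orientation; "ft_force": force on the tool from outside, world axes, zero at the start; "torque": the same for the moment, N m; "grip_width": opening from 0.0 (shut) to 1.0 (fully open); "grip_force": force on a finger pad.
Only numpy, scipy, OpenCV 4.12 (cv2) and the standard library are available. Lean on these libraries where they do the work, as an engineer would, in place of code of your own. Each camera call takes 0.05 s, during which the arm holds its last target. There are 200 camera calls.

## Working session

There is one attempt and no reset: what is moved stays moved. The work goes in short steps, Python scripts to look and compute and a tool call to move; the robot and the scene stay as the last step left them, time stands still between calls to the robot, and variables do not carry over. Pictures are saved under pics/ and viewed, at most 13 in all, crops included, and the job is handed in when it is done.

Besides the shell and the picture viewer there is one more tool, called by a JSON object that holds its "name" and its "arguments", one argument or row to a line. carry_out: Moves the arm, as the interface text tells. Its arguments: {"type":"object","properties":{"steps":{"type":"array","items":{"type":"array","items":{"type":"number"}}},"squeeze":{"type":"number"}},"required":["steps"]}

```bash
mkdir -p pics; cat > h.py <<'E'
from bench import ctrl
import numpy as np, cv2, pickle
def snap(n,f):
    s=ctrl.get_state(); d=ctrl.get_image(n); d['pos']=s['position']; d['rv']=s['tool_rot']
    pickle.dump(d,open(f'pics/{f}.pkl','wb')); cv2.imwrite(f'pics/{f}.png',cv2.resize(d['pixels'][:,:,::-1],(800,600),interpolation=cv2.INTER_CUBIC)); return d
def load(f): return pickle.load(open(f'pics/{f}.pkl','rb'))
# px in 800x600 picture coordinates
def ray(d,u,v):
    u=u*.64;v=v*.64;K=np.array(d['camera_matrix'])
    x=(u-K[0,2])/K[0,0];y=(v-K[1,2])/K[1,1]
    if 'cam_to_world' in d: T=np.array(d['cam_to_world']);r=np.array([x,y,1.])
    else:
        t=np.hypot(x,y);r=np.array([x/t*np.sin(t),y/t*np.sin(t),np.cos(t)])
        W=np.eye(4);W[:3,:3]=cv2.Rodrigues(np.array(d['rv'],float))[0];W[:3,3]=d['pos'];T=W@np.array(d['T_tool_cam'])
    return T[:3,3],T[:3,:3]@r
def atz(d,u,v,z):
    o,r=ray(d,u,v);return o+r*(z-o[2])/r[2]
def tri(*obs):
    A=np.zeros((3,3));b=np.zeros(3)
    for d,u,v in obs:
        o,r=ray(d,u,v);r=r/np.linalg.norm(r);P=np.eye(3)-np.outer(r,r);A+=P;b+=P@o
    return np.linalg.solve(A,b)
def proj(d,p):
    T=np.linalg.inv(np.array(d['cam_to_world']));q=T[:3,:3]@p+T[:3,3];k=np.array(d['camera_matrix'])@q
    return k[:2]/k[2]/.64
E
python3 - <<'E'
from h import *
np.set_printoptions(precision=3,suppress=True)
for n in('top','side'):
    d=snap(n,n+'0');print(d['camera_matrix'],d['cam_to_world'])
s=ctrl.get_state();print(s)
E
```

```text
[[379.878   0.    261.03 ]
 [  0.    379.878 197.857]
 [  0.      0.      1.   ]] [[-0.025 -0.988  0.151  0.413]
 [-1.     0.024 -0.01  -0.095]
 [ 0.006 -0.152 -0.988  1.069]
 [ 0.     0.     0.     1.   ]]
[[477.345   0.    257.423]
 [  0.    477.345 195.817]
 [  0.      0.      1.   ]] [[ 0.841 -0.428  0.331  0.096]
 [-0.542 -0.658  0.524 -0.905]
 [-0.006 -0.62  -0.785  1.256]
 [ 0.     0.     0.     1.   ]]
{'time': 0.1, 'joint_positions': array([-1.137,  0.322, -0.07 ,  1.452,  0.023,  1.371, -0.057]), 'qd': array([-0.001, -0.002, -0.001, -0.004,  0.   ,  0.001,  0.001]), 'joint_torque': array([ -0.001, -49.257,  -0.406, -31.34 ,  -0.064,   0.039,   0.   ]), 'position': array([0.265, 0.593, 0.222]), 'tool_rot': array([-0.655, -3.072,  0.003]), 'ft_force': array([-0.714,  0.853,  0.307]), 'torque': array([ 0.011, -0.042, -0.044]), 'grip_force': 0.0, 'grip_width': 1.001569721656655}
```

View pics/top0.png

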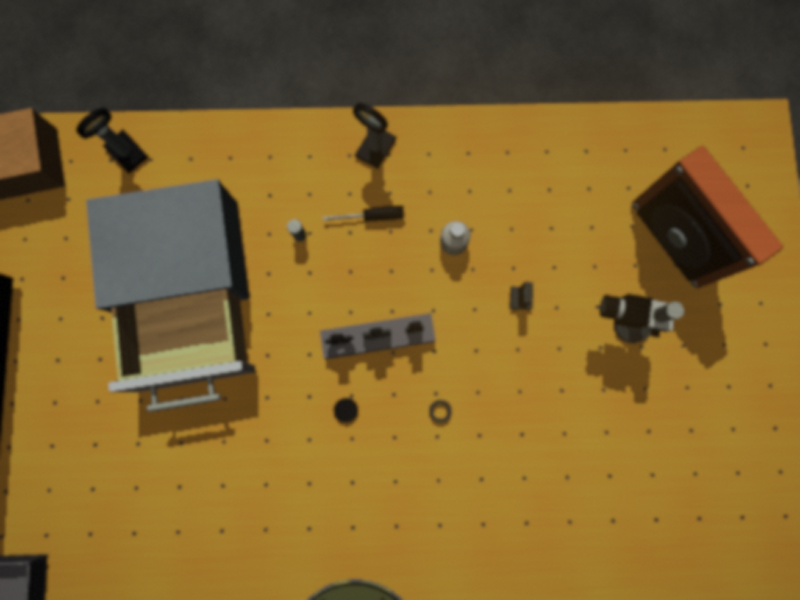

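View pics/side0.png

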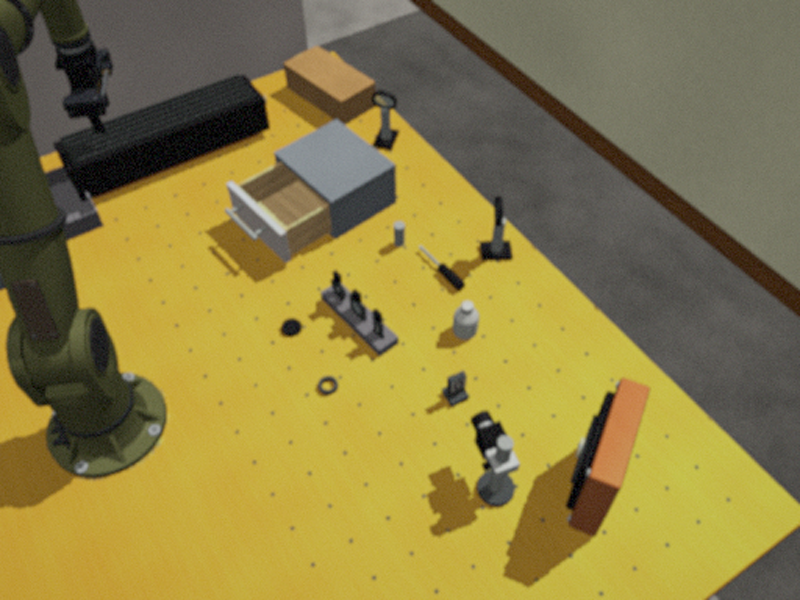

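The top view shows the unit with its open drawer at left (handle about (183,403)), the rack at (378,335), the target at (521,297) and the camera head at (625,310) with its lens to the left. The side view shows the rack at (360,318), the target at (456,388) and the lens near (482,418). Next I'll enlarge these areas.

```bash
python3 - <<'E'
from h import *
def crop(f,u0,v0,w):
    im=load(f)['pixels'][:,:,::-1]; h=w*.75
    M=np.array([[400/(w*.64),0,-u0*400/w],[0,400/(w*.64),-v0*400/w]]);return cv2.convertScaleAbs(cv2.warpAffine(im,M,(400,300),flags=cv2.INTER_CUBIC),alpha=1.5,beta=15)
a=np.vstack([np.hstack([crop('top0',310,280,140),crop('side0',310,260,100)]),np.hstack([crop('top0',500,250,200),crop('side0',430,360,120)])])
cv2.imwrite('pics/c1.png',a)
E
```

```text
(no output)
```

View pics/c1.png

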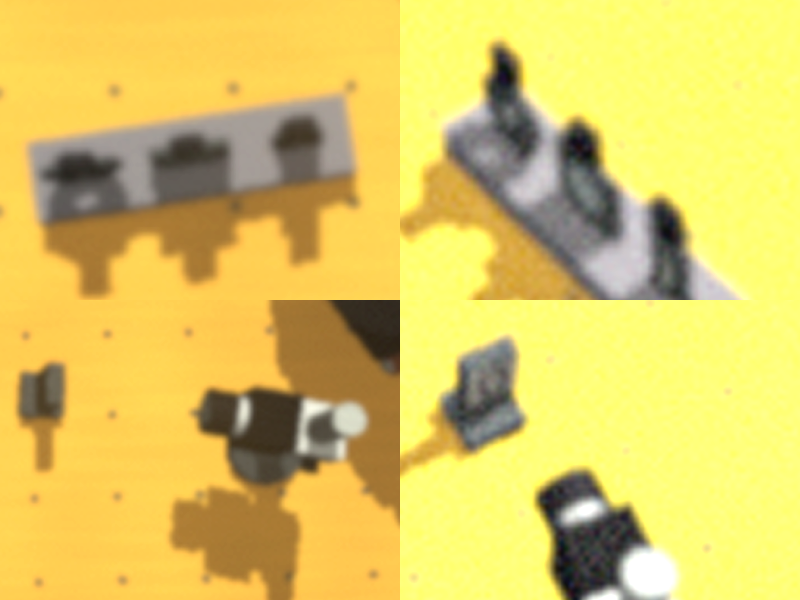

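```bash
python3 - <<'E'
from h import *
np.set_printoptions(precision=4,suppress=True)
t=load('top0');s=load('side0')
A=lambda x,y:(t,310+x*.35,280+y*.35)
B=lambda x,y:(s,310+(x-400)*.25,260+y*.25)
C=lambda x,y:(t,500+x*.5,250+(y-300)*.5)
D=lambda x,y:(s,430+(x-400)*.3,360+(y-300)*.3)
print('rack top');R=[atz(*A(*p),.024) for p in((28,143),(343,95),(355,175),(42,222))]
for r in R:print(r)
print('c',np.mean(R,0),'len',np.linalg.norm(R[1]-R[0]),np.linalg.norm(R[2]-R[1]),'yaw of y axis',np.degrees(np.arctan2(*(R[0]-R[1])[1::-1])))
print('tabs',*[atz(*A(*p),.094) for p in((80,158),(190,146),(298,124))])
print('side tab L',atz(*B(498,46),.096), atz(*B(577,124),.096))
print('lens barrel tri',tri(C(199,411),D(566,483)),)
print('lens side edges',[tri(C(*p)+()) if 0 else atz(*C(*p),.1) for p in((205,391),(200,432),(240,395),(236,435),(250,390),(302,397))])
print('stand base circle bottom',atz(*C(263,486),0),'L',atz(*C(228,450),0))
print('post top',tri(C(350,418),D(649,573)))
print('target foot',atz(*C(20,415),.0),atz(*C(20,372),.014),atz(*D(473,451),0),atz(*D(524,424),0.),'top edges',atz(*D(460,352),.07),atz(*D(514,338),.07),atz(*C(65,362),.07),atz(*C(65,415),.07))
print('handle',atz(t,149,407,.082),atz(t,219,399,.082),'front panel top',atz(t,110,386,.105),atz(t,242,368,.105))
print('unit roof',*[atz(t,u,v,.12) for u,v in((88,199),(220,182),(97,307),(234,288))])
for n,u,v,z in(('cap',346,411,.01),('collar',440,412,.012),('solv',456,235,.085),('post',295,227,.06),('drv',363,214,.01)):print(n,atz(t,u,v,z))
E
```

```text
rack top
[0.5399 0.051  0.024 ]
[ 0.5652 -0.145   0.024 ]
[ 0.5151 -0.1509  0.024 ]
[0.4908 0.0425 0.024 ]
c [ 0.5277 -0.0506  0.024 ] len 0.19763035208130614 0.0504899782718429 yaw of y axis 97.34973040374078
tabs [0.522  0.0112 0.094 ] [ 0.5274 -0.0523  0.094 ] [ 0.5387 -0.1151  0.094 ]
side tab L [0.5183 0.0214 0.096 ] [ 0.526  -0.0456  0.096 ]
lens barrel tri [ 0.5601 -0.4192  0.1114]
lens side edges [array([ 0.577 , -0.4287,  0.1   ]), array([ 0.5427, -0.4219,  0.1   ]), array([ 0.5729, -0.4575,  0.1   ]), array([ 0.5395, -0.4515,  0.1   ]), array([ 0.5769, -0.4662,  0.1   ]), array([ 0.57  , -0.5089,  0.1   ])]
stand base circle bottom [ 0.5054 -0.5091  0.    ] L [ 0.539  -0.4799  0.    ]
post top [ 0.5393 -0.51    0.1789]
target foot [ 0.5757 -0.2924  0.    ] [ 0.613  -0.2918  0.014 ] [ 0.5744 -0.3257  0.    ] [ 0.61   -0.3271  0.    ] top edges [ 0.5788 -0.3012  0.07  ] [ 0.6099 -0.3101  0.07  ] [ 0.6102 -0.3205  0.07  ] [ 0.5642 -0.3178  0.07  ]
handle [0.413  0.3223 0.082 ] [0.4231 0.2083 0.082 ] front panel top [0.4479 0.3764 0.105 ] [0.4715 0.1653 0.105 ]
unit roof [0.7565 0.421  0.12  ] [0.781  0.2032 0.12  ] [0.5745 0.3963 0.12  ] [0.6004 0.1764 0.12  ]
cap [0.3973 0.0074 0.01  ]
collar [ 0.3914 -0.1576  0.012 ]
solv [ 0.6905 -0.1907  0.085 ]
post [0.7186 0.0889 0.06  ]
drv [ 0.7556 -0.0274  0.01  ]
```

The crops show the round disc with its hole in the left (+y) pocket, the square plate in the middle and the slit plate on the right. The measured sizes match those given: rack 198x50 mm, axis yaw 7.3°. The target is near (0.593,-0.308) and the lens near (0.56,-0.42,0.11), looking along about 78°. I'll move over the target.

{"name": "carry_out", "arguments": {
  "steps": [
    [0,0,6,16,-45,1,1],
    [0,0,6,16,-45,1,1],
    [0,0,6,16,-45,1,1],
    [0,0,6,16,-45,1,1],
    [0,0,6,16,-45,1,1],
    [0,0,6,16,-45,1,1],
    [0,0,6,16,-45,1,1],
    [0,0,6,16,-45,1,1],
    [0,0,6,16,-45,1,1],
    [0,0,6,16,-45,1,1],
    [0,0,6,16,-45,1,1],
    [0,0,6,16,-45,1,1]
  ]
}}

```text
time: 1.3
position: [0.4247, 0.1435, 0.2324]
tool_rot: [-0.495, -3.102, -0.001]
ft_force: [0.2, 0.6, -0.3]
grip_width: 1.0
grip_force: 0.0
```

{"name": "carry_out", "arguments": {
  "steps": [
    [0,0,6,16,-43,0,1],
    [0,0,6,16,-43,0,1],
    [0,0,6,16,-43,0,1],
    [0,0,6,16,-43,0,1],
    [0,0,6,16,-43,0,1],
    [0,0,6,16,-43,0,1],
    [0,0,6,16,-43,0,1],
    [0,0,6,16,-43,0,1],
    [0,0,6,16,-43,0,1],
    [0,0,6,16,-43,0,1],
    [0,0,6,16,-43,0,1],
    [0,0,6,16,-43,0,1]
  ]
}}

```text
time: 2.5
position: [0.5856, -0.2837, 0.2318]
tool_rot: [-0.325, -3.124, -0.003]
ft_force: [0.4, 1.0, 0.4]
grip_width: 0.999
grip_force: 0.0
```

```bash
python3 - <<'E'
from h import *
d=snap('wrist','w1');print(d['camera_matrix'],d['T_tool_cam'],d['pos'],d['rv'])
E
```

```text
[[297.31863964   0.         256.79520152]
 [  0.         297.31863964 196.34455432]
 [  0.           0.           1.        ]] [[ 2.98524081e-04 -9.56938913e-01 -2.90289213e-01  7.99194048e-02]
 [ 9.99999955e-01  2.79581263e-04  1.06727623e-04  1.37696770e-03]
 [-2.09723910e-05 -2.90289232e-01  9.56938954e-01 -1.62339215e-01]
 [ 0.00000000e+00  0.00000000e+00  0.00000000e+00  1.00000000e+00]] [ 0.58561724 -0.28365498  0.23178416] [-0.32530231 -3.12359772 -0.00318671]
```

View pics/w1.png

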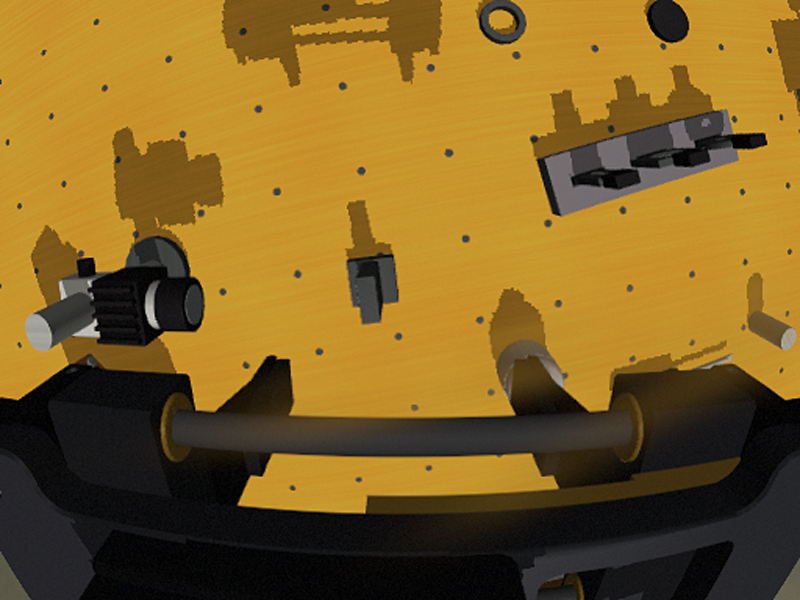

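Wrist view: target at (372,285), camera with its lens glass at about (193,304), rack at (640,165), bottle at (525,370). I'll enlarge the target and lens.

```bash
python3 - <<'E'
from h import *
im=load('w1')['pixels'][:,:,::-1]
def crop(u0,v0,w):
    k=400/w;return cv2.convertScaleAbs(cv2.warpAffine(im,np.array([[k/.64,0,-u0*k],[0,k/.64,-v0*k]]),(400,500),flags=cv2.INTER_CUBIC),alpha=1.6,beta=20)
cv2.imwrite('pics/c2.png',np.hstack([crop(330,235,80),crop(125,255,100)]))
E
```

```text
(no output)
```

View pics/c2.png

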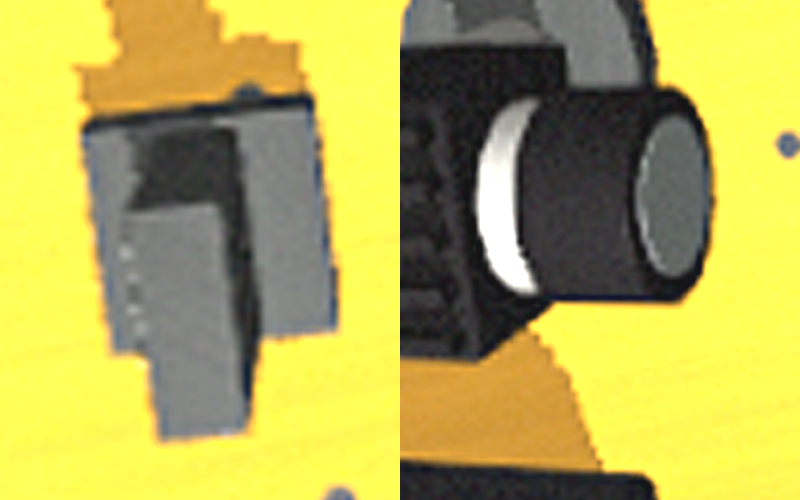

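```bash
python3 - <<'E'
from h import *
np.set_printoptions(precision=4,suppress=True)
w=load('w1')
T=lambda x,y:(w,330+x/5,235+y/5)
L=lambda x,y:(w,125+(x-400)/4,255+y/4)
P=[atz(*T(*p),.07) for p in((125,205),(222,205),(253,430),(160,438))]
F=[atz(*T(*p),.014) for p in((85,125),(313,100),(338,330),(112,352))]
for n,Q in(('plate',P),('foot',F)):
    Q=np.array(Q);print(n,Q.mean(0),[round(float(np.linalg.norm(Q[i]-Q[i-1])),4) for i in range(4)],'yaw thin',[np.degrees(np.arctan2(*(Q[a]-Q[b])[1::-1])) for a,b in((1,0),(2,3))],'wide',[np.degrees(np.arctan2(*(Q[a]-Q[b])[1::-1])) for a,b in((1,2),(0,3))])
for z in(.085,.1,.105,.11,.115,.125):print(z,atz(*L(674,196),z))
R=cv2.Rodrigues(w['rv'])[0];print('tool y yaw',np.degrees(np.arctan2(R[1,1],R[0,1])))
E
```

```text
plate [ 0.5932 -0.3082  0.07  ] [0.0355, 0.014, 0.0342, 0.0138] yaw thin [np.float64(77.89630451321723), np.float64(83.337645121796)] wide [np.float64(174.88787675727175), np.float64(174.94104099220218)]
foot [ 0.5928 -0.3082  0.014 ] [0.0398, 0.0384, 0.04, 0.039] yaw thin [np.float64(84.180640934698), np.float64(83.84876090047662)] wide [np.float64(173.97477005069464), np.float64(173.14501274276398)]
0.085 [ 0.5653 -0.4355  0.085 ]
0.1 [ 0.5626 -0.4273  0.1   ]
0.105 [ 0.5616 -0.4246  0.105 ]
0.11 [ 0.5607 -0.4218  0.11  ]
0.115 [ 0.5598 -0.4191  0.115 ]
0.125 [ 0.5579 -0.4136  0.125 ]
tool y yaw 78.10883209018508
```

{"name": "carry_out", "arguments": {
  "steps": [
    [0,0,6,0.75,-2.45,-4,0.6],
    [0,0,6,0.75,-2.45,-8,0.6],
    [0,0,6,0.75,-2.45,-11,0.6],
    [0,0,6,0.75,-2.45,-14,0.6],
    [0,0,6,0.75,-2.45,-16,0.6],
    [0,0,6,0.75,-2.45,-17.5,0.6],
    [0,0,6,0.75,-2.45,-18.7,0.6],
    [0,0,6,0.75,-2.45,-18.7,0.6]
  ]
}}

```text
time: 3.35
position: [0.5921, -0.3092, 0.0445]
tool_rot: [-0.164, -3.136, -0.002]
ft_force: [-0.6, 0.0, -0.3]
grip_width: 0.605
grip_force: 0.0
```

{"name": "carry_out", "arguments": {
  "steps": [
    [0,0,0,0,0,0,0],
    [0,0,0,0,0,0,0],
    [0,0,0,0,0,0,0],
    [0,0,0,0,0,0,0],
    [0,0,0,0,0,0,0],
    [0,0,0,0,0,0,0]
  ],
  "squeeze": 25
}}

```text
time: 3.95
position: [0.5925, -0.3109, 0.0457]
tool_rot: [0.166, 3.137, 0.0]
ft_force: [-0.3, -0.0, -1.4]
grip_width: 0.161
grip_force: 25.0
```

{"name": "carry_out", "arguments": {
  "steps": [
    [0,0,0,0,0,3,0],
    [0,0,0,0,0,7,0],
    [0,0,0,0,0,11,0],
    [0,0,0,0,1,15,0],
    [0,0,2,-0.5,4,18,0],
    [0,0,3,-1,8,18,0],
    [0,0,4,-1.5,12.5,18,0],
    [0,0,5,-2,17,18,0],
    [0,0,6,-3,21.5,18,0],
    [0,0,7,-3.5,26,18,0],
    [0,0,8,-4,30,18,0],
    [0,0,8,-4,30,18,0]
  ]
}}

```text
time: 5.15
position: [0.5515, -0.0025, 0.2249]
tool_rot: [0.071, -3.139, -0.007]
ft_force: [0.1, 0.5, -1.9]
grip_width: 0.16
grip_force: 25.0
```

```bash
python3 - <<'E'
from h import *
s=ctrl.get_state();print(s['position'],s['grip_force'],s['joint_positions'])
t=snap('top','top1');snap('side','side1');snap('wrist','w2')
im=t['pixels'][:,:,::-1]
k=800/220;cv2.imwrite('pics/c3.png',cv2.convertScaleAbs(cv2.warpAffine(im,np.array([[k/.64,0,-70*k],[0,k/.64,-260*k]]),(800,600),flags=cv2.INTER_CUBIC),alpha=1.4))
E
```

```text
[ 0.55150507 -0.00248826  0.22494003] 24.954996155574918 [-0.56689317  0.11494519  0.57247135  1.7130778  -0.06847096  1.33390394
  1.63493627]
```

View pics/w2.png

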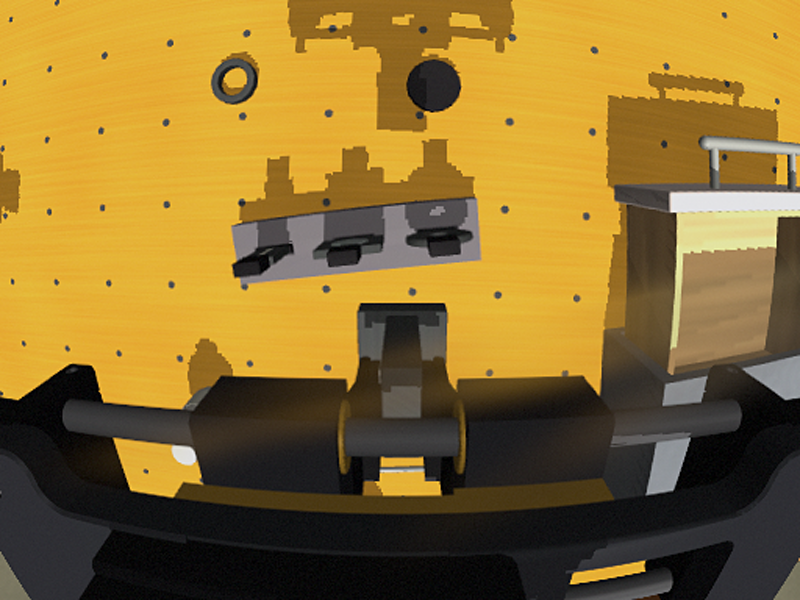

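The target is held upright. The rack's disc tab is at (443,245), the drawer's near panel corner at (614,186), its handle end at (703,142) and the unit's roof corner at about (606,330).

```bash
python3 - <<'E'
from h import *
np.set_printoptions(precision=4,suppress=True)
w=load('w2')
print('panel',atz(w,614,186,.107),atz(w,626,208,.107),'handle',atz(w,703,142,.082),'roofcorner',atz(w,606,330,.12))
print('rack',atz(w,232,226,.024),atz(w,477,199,.024),atz(w,480,259,.024),atz(w,244,283,.024))
print('disc tab',atz(w,443,245,.096),'sq',atz(w,345,254,.096))
E
```

```text
panel [0.4716 0.1249 0.107 ] [0.4849 0.1353 0.107 ] handle [0.4279 0.2129 0.082 ] roofcorner [0.5645 0.1262 0.12  ]
rack [ 0.5186 -0.1487  0.024 ] [0.4922 0.0486 0.024 ] [0.5402 0.0543 0.024 ] [ 0.5667 -0.14    0.024 ]
disc tab [0.5188 0.0167 0.096 ] sq [ 0.5269 -0.0455  0.096 ]
```

View pics/c3.png

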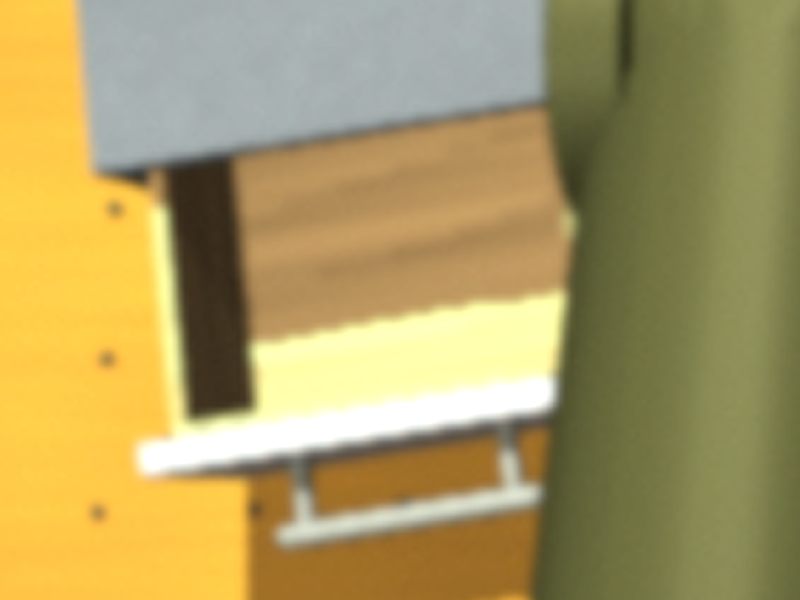

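```bash
python3 - <<'E'
from h import *
np.set_printoptions(precision=4,suppress=True)
t=load('top1');w=load('w2')
C=lambda x,y,z:atz(t,70+x/3.636,260+y/3.636,z)
print('roof front',C(95,172,.12),C(547,100,.12))
print('panel outer L',C(138,475,.107),'inner L',C(140,443,.107),'outer R',C(552,410,.107),'inner R',C(552,376,.107))
print('left wall inner top',C(165,175,.098),C(190,418,.098))
print('handle',C(280,536,.082),C(540,492,.082))
print('wrist panel',atz(w,672,187,.107),'roof',atz(w,663,378,.12))
E
```

```text
roof front [0.574  0.3977 0.12  ] [0.6017 0.1984 0.12  ]
panel outer L [0.4406 0.3783 0.107 ] inner L [0.4546 0.3781 0.107 ] outer R [0.4645 0.1971 0.107 ] inner R [0.4796 0.1974 0.107 ]
left wall inner top [0.5756 0.3774 0.098 ] [0.4655 0.3609 0.098 ]
handle [0.4124 0.3255 0.082 ] [0.4291 0.2093 0.082 ]
wrist panel [0.4667 0.1704 0.107 ] roof [0.6001 0.1815 0.12  ]
```

{"name": "carry_out", "arguments": {
  "steps": [
    [0,0,1,-0.5,4,0,0],
    [0,0,2,-1,8.5,0,0],
    [0,0,3,-1.5,13,0,0],
    [0,0,4,-2,17.5,0,0],
    [0,0,5,-2.3,22,0,0],
    [0,0,5,-2.45,26,0,0],
    [0,0,5,-2.45,28.35,0,0],
    [0,0,5,-2.45,28.35,-1,0],
    [0,0,5,-2.45,28.35,-4,0],
    [0,0,5,-2.45,28.35,-7,0],
    [0,0,5,-2.45,28.35,-9,0],
    [0,0,5,-2.45,28.35,-9,0]
  ]
}}

```text
time: 6.5
position: [0.5268, 0.2683, 0.1318]
tool_rot: [0.183, -3.13, 0.008]
ft_force: [0.3, -0.9, -1.5]
grip_width: 0.154
grip_force: 25.0
```

```bash
python3 - <<'E'
from h import *
snap('wrist','w3')
E
```

```text
(no output)
```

View pics/w3.png

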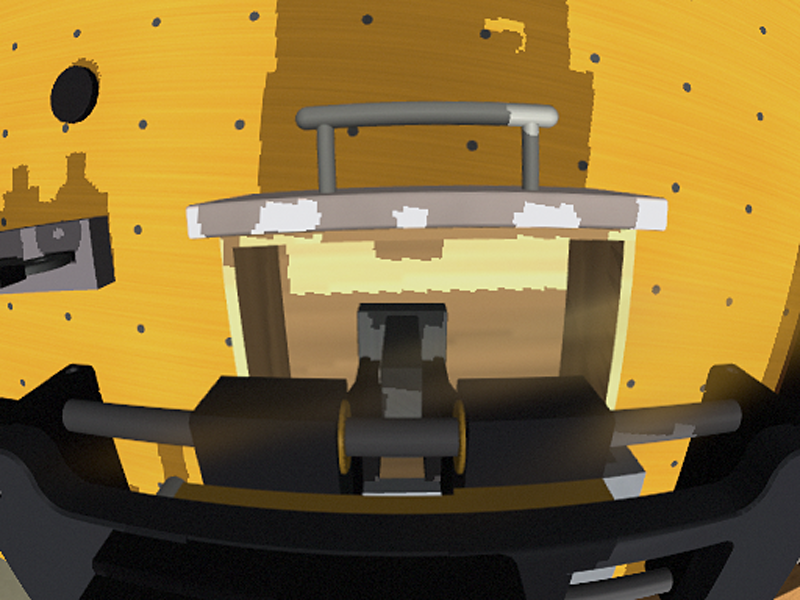

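The target hangs centrally over the drawer floor at (402,310), with the drawer walls at 240 and 620 and the panel in front. I'll lower it.

{"name": "carry_out", "arguments": {
  "steps": [
    [0,0,0,0,0.5,-1.5,0],
    [0,0,0,0,0.5,-3,0],
    [0,0,0,0,0.5,-4.5,0],
    [0,0,0,0,0.5,-5.2,0],
    [0,0,0,0,0.5,-5.6,0],
    [0,0,0,0,0.5,-5.6,0]
  ]
}}

```text
time: 7.15
position: [0.5277, 0.2773, 0.0789]
tool_rot: [0.19, -3.135, 0.001]
ft_force: [-0.0, -0.8, -1.6]
grip_width: 0.158
grip_force: 25.0
```

{"name": "carry_out", "arguments": {
  "steps": [
    [0,0,0,0,0,-0.3,0],
    [0,0,0,0,0,-0.6,0],
    [0,0,0,0,0,-0.8,0],
    [0,0,0,0,0,-0.9,0],
    [0,0,0,0,0,-0.9,0],
    [0,0,0,0,0,-0.9,0]
  ]
}}

```text
time: 7.75
position: [0.528, 0.2776, 0.0707]
tool_rot: [-0.19, 3.136, 0.0]
ft_force: [-0.3, -0.3, -1.1]
grip_width: 0.161
grip_force: 25.0
```

{"name": "carry_out", "arguments": {
  "steps": [
    [0,0,0,0,0,-0.1,0],
    [0,0,0,0,0,-0.2,0],
    [0,0,0,0,0,-0.3,0],
    [0,0,0,0,0,-0.3,0],
    [0,0,0,0,0,-0.3,0]
  ]
}}

```text
time: 8.25
position: [0.528, 0.2776, 0.0676]
tool_rot: [-0.19, 3.136, 0.0]
ft_force: [0.4, -0.3, -1.1]
grip_width: 0.161
grip_force: 25.0
```

{"name": "carry_out", "arguments": {
  "steps": [
    [0,0,0,0,0,-0.05,0],
    [0,0,0,0,0,-0.1,0],
    [0,0,0,0,0,-0.15,0],
    [0,0,0,0,0,-0.15,0],
    [0,0,0,0,0,-0.15,0]
  ]
}}

```text
time: 8.75
position: [0.5291, 0.2778, 0.0675]
tool_rot: [-0.19, 3.134, 0.002]
ft_force: [-0.2, -0.6, 5.6]
grip_width: 0.165
grip_force: 25.0
```

{"name": "carry_out", "arguments": {
  "steps": [
    [0,0,0,0,0,0.1,0.2],
    [0,0,0,0,0,0.1,0.3],
    [0,0,0,0,0,0.1,0.45],
    [0,0,0,0,0,0.1,0.45],
    [0,0,0,0,0,1,0.45],
    [0,0,0,0,0,3,0.45],
    [0,0,0,0,0,6,0.45],
    [0,0,0,0,0,10,0.45],
    [0,0,0,0,0,12,0.45],
    [0,0,0,0,0,12,0.45]
  ]
}}

```text
time: 9.75
position: [0.5302, 0.2786, 0.1908]
tool_rot: [-0.19, 3.129, 0.006]
ft_force: [0.7, 0.2, 0.1]
grip_width: 0.449
grip_force: 0.0
```

```bash
python3 - <<'E'
from h import *
snap('wrist','w4');snap('side','side2')
E
```

```text
(no output)
```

View pics/w4.png

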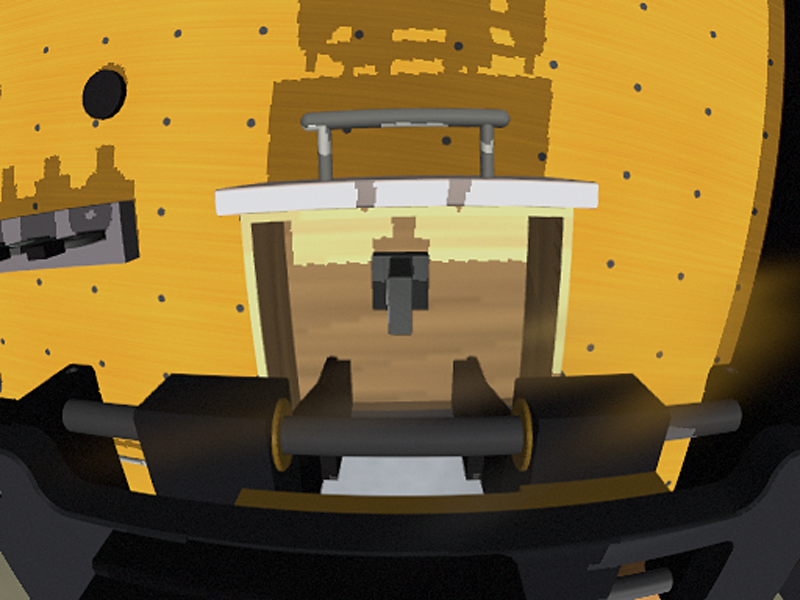

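The target stands upright on the drawer floor at (400,290). Next I move in front of the handle with the fingers shut.

{"name": "carry_out", "arguments": {
  "steps": [
    [0,0,0,-4,-0.5,0,0],
    [0,0,0,-8,-1,0,0],
    [0,0,0,-12,-1.5,0,0],
    [0,0,0,-15.5,-1.9,0,0],
    [0,0,0,-15.5,-1.9,0,0],
    [0,0,0,-15.5,-1.9,-3,0],
    [0,0,0,-15.5,-1.9,-6.5,0],
    [0,0,0,-15.5,-1.9,-10,0],
    [0,0,0,-15.5,-1.9,-12,0],
    [0,0,0,-15.5,-1.9,-12.4,0],
    [0,0,0,-15.5,-1.9,-12.4,0]
  ]
}}

```text
time: 10.95
position: [0.3728, 0.2579, 0.0612]
tool_rot: [0.19, -3.134, 0.003]
ft_force: [-0.8, -0.5, 1.4]
grip_width: 0.005
grip_force: 0.0
```

{"name": "carry_out", "arguments": {
  "steps": [
    [0,0,0,1.5,0.2,0,0],
    [0,0,0,2.5,0.33,0,0],
    [0,0,0,3,0.4,0,0],
    [0,0,0,3.5,0.46,0,0],
    [0,0,0,4.1,0.54,0,0],
    [0,0,0,4.9,0.65,0,0],
    [0,0,0,5.7,0.75,0,0],
    [0,0,0,6.5,0.86,0,0],
    [0,0,0,7.3,0.96,0,0],
    [0,0,0,8.1,1.07,0,0],
    [0,0,0,8.9,1.17,0,0],
    [0,0,0,9.7,1.28,0,0]
  ]
}}

```text
time: 12.15
position: [0.4705, 0.2715, 0.062]
tool_rot: [0.191, -3.136, -0.0]
ft_force: [-1.5, 1.2, 0.4]
grip_width: 0.004
grip_force: 0.7
```

{"name": "carry_out", "arguments": {
  "steps": [
    [0,0,0,0.8,0.1,0,0],
    [0,0,0,1.6,0.2,0,0],
    [0,0,0,2.4,0.32,0,0],
    [0,0,0,3.2,0.42,0,0],
    [0,0,0,3.8,0.5,0,0],
    [0,0,0,4.4,0.58,0,0],
    [0,0,0,4.9,0.64,0,0],
    [0,0,0,5.3,0.7,0,0],
    [0,0,0,5.3,0.7,0,0]
  ]
}}

```text
time: 13.05
position: [0.5232, 0.2783, 0.062]
tool_rot: [0.19, -3.136, 0.0]
ft_force: [-1.0, 0.6, -0.4]
grip_width: 0.004
grip_force: 0.5
```

{"name": "carry_out", "arguments": {
  "steps": [
    [0,0,0,0.3,0.04,0,0],
    [0,0,0,0.6,0.08,0,0],
    [0,0,0,0.9,0.12,0,0],
    [0,0,0,1.1,0.15,0,0],
    [0,0,0,1.1,0.15,0,0]
  ]
}}

```text
time: 13.55
position: [0.5237, 0.2784, 0.0617]
tool_rot: [0.192, -3.114, 0.006]
ft_force: [-27.3, -7.0, 21.1]
grip_width: 0.006
grip_force: 14.0
```

The drawer has hit its end stop. I'll back off, rise and check.

{"name": "carry_out", "arguments": {
  "steps": [
    [0,0,0,-1,-0.1,0,0],
    [0,0,0,-3,-0.4,0,0],
    [0,0,0,-6,-0.8,0,0],
    [0,0,0,-9,-1.2,0,0],
    [0,0,0,-9,-1.2,2,0.3],
    [0,0,0,-9,-1.2,6,0.5],
    [0,0,0,-9,-1.2,10,0.5],
    [0,0,0,-9,-1.2,14,0.5],
    [0,0,0,-9,-1.2,16,0.5],
    [0,0,0,-9,-1.2,16,0.5]
  ]
}}

```text
time: 14.55
position: [0.4465, 0.2688, 0.2262]
tool_rot: [-0.189, 3.129, 0.007]
ft_force: [-0.3, 0.4, -1.1]
grip_width: 0.449
grip_force: 0.0
```

```bash
python3 - <<'E'
from h import *
s=ctrl.get_state();print(s['position'],s['tool_rot'])
t=snap('top','top2');side=snap('side','side3');snap('wrist','w5')
def c(d,u0,v0,w):
    k=400/w;return cv2.convertScaleAbs(cv2.warpAffine(d['pixels'][:,:,::-1],np.array([[k/.64,0,-u0*k],[0,k/.64,-v0*k]]),(400,300),flags=cv2.INTER_CUBIC),alpha=1.3)
L=load('w1')
cv2.imwrite('pics/c5.png',np.vstack([np.hstack([c(t,70,170,200),c(side,200,100,220)]),np.hstack([c(side,440,390,100),c(side,310,255,100)])]))
E
```

```text
[0.44646681 0.26880278 0.2261566 ] [-0.18904451  3.12866927  0.00744822]
```

View pics/c5.png

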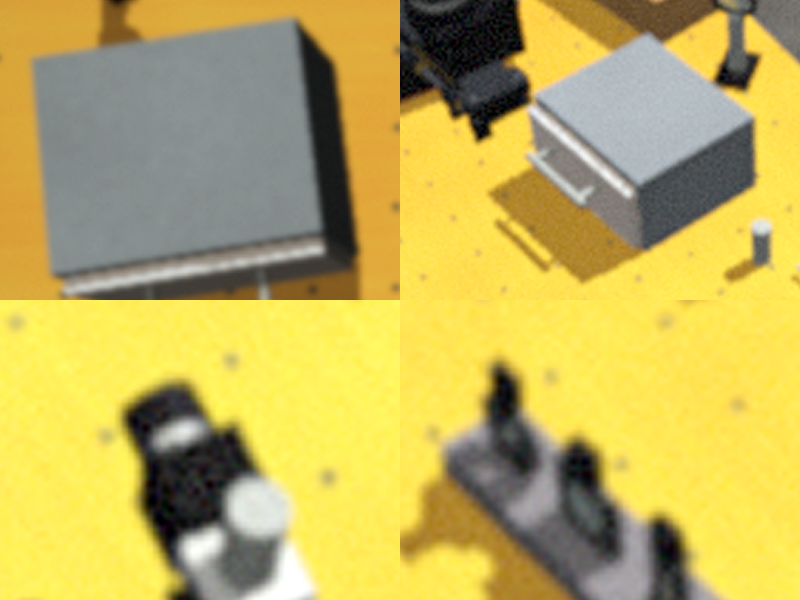

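The drawer is fully shut (panel flush in both views), and the rack and camera are undisturbed. Now I'll fit the lens pose from all the views.

```bash
cat > fit.py <<'E'
from h import *
from scipy.optimize import least_squares
np.set_printoptions(precision=4,suppress=True)
t=load('top0');s=load('side0');s3=load('side3');w=load('w1')
def prw(d,p):
    W=np.eye(4);W[:3,:3]=cv2.Rodrigues(d['rv'])[0];W[:3,3]=d['pos'];T=np.linalg.inv(W@np.array(d['T_tool_cam']));q=T[:3,:3]@p+T[:3,3]
    K=d['camera_matrix'];th=np.arctan2(np.hypot(*q[:2]),q[2]);return (K[0,0]*th*q[:2]/np.hypot(*q[:2])+[K[0,2],K[1,2]])/.64
P=lambda d,p: proj(d,p) if 'cam_to_world' in d else prw(d,p)
C=lambda x,y:np.array([500+x*.5,250+(y-300)*.5]);S=lambda x,y:np.array([440+x/4,390+(y-300)/4]);L=lambda x,y:np.array([125+(x-400)/4,255+y/4])
def res(x,full=False):
    p=x[:3];a=np.array([np.cos(x[3]),np.sin(x[3]),0]);b=np.array([-a[1],a[0],0]);z=np.array([0,0,1.])
    rim=[p+.019*(np.cos(k)*b+np.sin(k)*z) for k in np.linspace(0,6.28,73)]
    r=[P(w,p)-L(674,196)]
    for d,q1,q2 in((t,C(203,391),C(199,432)),(s3,S(123,412),S(185,381))):
        n=P(d,p+.01*a)-P(d,p);n/=np.linalg.norm(n);m=np.array([-n[1],n[0]])
        pr=np.array([P(d,q) for q in rim]);c=(pr@m);e=[pr[c.argmin()],pr[c.argmax()]];qs=sorted([q1,q2],key=lambda q:q@m)
        r+=[(e[0]-qs[0]),(e[1]-qs[1])]
    pt=p-.09*a;pt=np.array([pt[0],pt[1],x[4]])
    r+=[P(t,pt)-C(350,418),P(s3,pt)-S(258,505),P(w,pt)-[39,331]]
    return np.array(r) if full else np.concatenate(r)
o=least_squares(res,[.56,-.42,.11,1.36,.178],loss='soft_l1',diff_step=1e-4)
print(o.x,np.degrees(o.x[3]));print(res(o.x,True))
E
python3 fit.py
```

```text
[ 0.5596 -0.4197  0.1141  1.359   0.176 ] 77.86408372092964
[[-0.2331 -0.4642]
 [-1.0807  0.0393]
 [ 1.69   -2.3007]
 [-1.6033  1.4895]
 [ 2.3075 -0.5435]
 [-2.6699 -0.0038]
 [ 0.3315 -0.2424]
 [-0.1829  0.028 ]]
```

{"name": "carry_out", "arguments": {
  "steps": [
    [0,0,-8,1,-3,0,0.5],
    [0,0,-16,2,-6,0,0.5],
    [0,0,-24,3,-9,0,0.5],
    [0,0,-32,4,-12,0,0.5],
    [0,0,-40,5,-15,0,0.5],
    [0,0,-48,6,-18,0,0.5],
    [0,0,-56,6.5,-20,-1,0.5],
    [0,0,-64,7,-22,-2,0.5],
    [0,0,-72,7.25,-24,-3,0.5],
    [0,0,-80,7.25,-25.3,-4,0.5],
    [0,0,-88,7.25,-25.3,-5,0.5],
    [0,0,-89.4,7.25,-25.3,-5,0.5]
  ]
}}

```text
time: 15.9
position: [0.5145, 0.014, 0.1692]
tool_rot: [-2.072, -2.358, 0.007]
ft_force: [0.5, 0.1, 0.3]
grip_width: 0.502
grip_force: 0.0
```

```bash
python3 - <<'E'
from h import *
s=ctrl.get_state();R=cv2.Rodrigues(s['tool_rot'])[0];print(s['position'],np.degrees(np.arctan2(R[1,1],R[0,1])),s['joint_positions'])
snap('wrist','w6')
E
```

```text
[0.51446485 0.0140138  0.16922019] 7.382811496116525 [-0.67203402  0.06934235  0.62163371  1.87042769 -0.04152704  1.22006192
  0.09179242]
```

{"name": "carry_out", "arguments": {
  "steps": [
    [0,0,0,0.45,0.15,-1,0.5],
    [0,0,0,0.45,0.15,-4,0.5],
    [0,0,0,0.45,0.15,-6.5,0.5],
    [0,0,0,0.45,0.15,-8.5,0.5],
    [0,0,0,0.45,0.15,-9.7,0.5],
    [0,0,0,0.45,0.15,-10.2,0.5],
    [0,0,0,0.45,0.15,-10.2,0.5],
    [0,0,0,0.45,0.15,-10.2,0.3]
  ]
}}

```text
time: 16.75
position: [0.5218, 0.0165, 0.0709]
tool_rot: [2.069, 2.363, 0.002]
ft_force: [1.1, -0.2, -0.2]
grip_width: 0.465
grip_force: 0.0
```

{"name": "carry_out", "arguments": {
  "steps": [
    [0,0,0,0,0,0,0.2],
    [0,0,0,0,0,0,0],
    [0,0,0,0,0,0,0],
    [0,0,0,0,0,0,0],
    [0,0,0,0,0,0,0],
    [0,0,0,0,0,0,0]
  ],
  "squeeze": 20
}}

```text
time: 17.35
position: [0.5212, 0.0164, 0.0703]
tool_rot: [2.07, 2.363, 0.001]
ft_force: [0.6, 0.1, 1.7]
grip_width: 0.117
grip_force: 20.0
```

{"name": "carry_out", "arguments": {
  "steps": [
    [0,0,0,0,0,0.5,0],
    [0,0,0,0,0,1,0],
    [0,0,0,0,0,1.5,0],
    [0,0,0,0,0,2.2,0],
    [0,0,0,0,0,3.5,0],
    [0,0,0,0,0,5.5,0],
    [0,0,0,0,0,8,0],
    [0,0,0,0,0,11,0],
    [0,0,0,0,0,13,0],
    [0,0,0,0,0,13,0]
  ]
}}

```text
time: 18.35
position: [0.5232, 0.0164, 0.2041]
tool_rot: [2.068, 2.36, 0.009]
ft_force: [-0.1, -0.5, -1.4]
grip_width: 0.108
grip_force: 20.0
```

{"name": "carry_out", "arguments": {
  "steps": [
    [0,0,7,0.5,-2.5,0,0],
    [0,0,14,1,-5,0,0],
    [0,0,21,1.5,-7.5,0,0],
    [0,0,28,2,-10,0,0],
    [0,0,35,2.5,-12.5,0,0],
    [0,0,42,3,-15,0,0],
    [0,0,49,3.7,-17.5,0,0],
    [0,0,56,4.4,-20,0,0],
    [0,0,63,5,-22,0,0],
    [0,0,70,5.6,-24,0,0],
    [0,0,70.4,6.2,-26.6,0,0],
    [0,0,70.4,6.2,-26.6,0,0]
  ]
}}

```text
time: 19.55
position: [0.5816, -0.2542, 0.1994]
tool_rot: [-0.338, -3.122, 0.005]
ft_force: [-1.1, -0.5, -0.6]
grip_width: 0.112
grip_force: 20.0
```

```bash
python3 - <<'E'
from h import *
s=ctrl.get_state();R=cv2.Rodrigues(s['tool_rot'])[0];print(s['position'],R[:,1],R[:,2],np.degrees(np.arctan2(R[1,1],R[0,1])))
snap('wrist','w7')
E
```

```text
[ 0.58164719 -0.2542401   0.1993613 ] [ 0.21407209  0.97681158 -0.00350304] [-0.00169371 -0.003215   -0.9999934 ] 77.63882836135556
```

{"name": "carry_out", "arguments": {
  "steps": [
    [0,0,0,0.1,-1,-1,0],
    [0,0,0,0.15,-2,-2,0],
    [0,0,0,0.2,-3,-3,0],
    [0,0,0,0.3,-4,-4,0],
    [0,0,0,0.32,-4.5,-5,0],
    [0,0,0,0.32,-4.8,-6,0],
    [0,0,0,0.32,-4.8,-6.3,0],
    [0,0,0,0.32,-4.8,-6.3,0],
    [0,0,0,0.32,-4.8,-6.3,0]
  ]
}}

```text
time: 20.5
position: [0.5866, -0.2972, 0.1374]
tool_rot: [0.329, 3.124, 0.0]
ft_force: [-0.3, -0.2, -0.4]
grip_width: 0.112
grip_force: 20.0
```

```bash
python3 - <<'E'
from h import *
s=ctrl.get_state();R=cv2.Rodrigues(s['tool_rot'])[0];print(s['position'],R[:,2],np.degrees(np.arctan2(R[1,1],R[0,1])))
w8=snap('wrist','w8');sd=snap('side','side4');w7=load('w7')
def c(d,u0,v0,w):
    k=400/w;return cv2.convertScaleAbs(cv2.warpAffine(d['pixels'][:,:,::-1],np.array([[k/.64,0,-u0*k],[0,k/.64,-v0*k]]),(400,300),flags=cv2.INTER_CUBIC),alpha=1.5,beta=10)
cv2.imwrite('pics/c6.png',np.vstack([np.hstack([c(w7,0,150,400),c(w8,0,200,400)]),np.hstack([c(w8,330,250,140),c(sd,430,340,120)])]))
E
```

```text
[ 0.58657791 -0.29721757  0.13743362] [ 6.62003959e-04  1.59538718e-04 -9.99999768e-01] 77.99095951006095
```

View pics/c6.png

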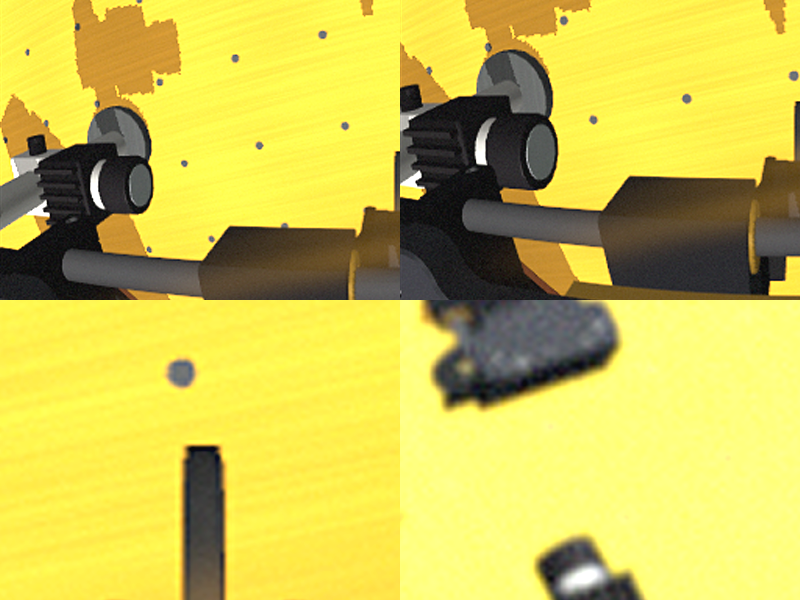

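The lens glass centre is at (141,333) in w7 and (142,350) in w8. The disc hangs vertical, edge-on to the wrist camera and square to the tool. I'll triangulate the lens.

```bash
python3 - <<'E'
from h import *
np.set_printoptions(precision=4,suppress=True)
a=(load('w1'),193.5,304);b=(load('w7'),140.7,333.4);c=(load('w8'),142,349.7)
print(tri(a,b,c),tri(a,c),tri(b,c),tri(a,b))
for o in(a,b,c):print(atz(*o,.114))
s=ctrl.get_state();R=cv2.Rodrigues(s['tool_rot'])[0];print(s['position'],np.degrees(np.arctan2(R[1,1],R[0,1])))
E
```

```text
[ 0.5609 -0.4235  0.1071] [ 0.5612 -0.4239  0.1063] [ 0.5595 -0.4197  0.1123] [ 0.5608 -0.4231  0.1077]
[ 0.5599 -0.4196  0.114 ]
[ 0.5591 -0.4185  0.114 ]
[ 0.559  -0.4182  0.114 ]
[ 0.5867 -0.2973  0.1378] 77.99078032269426
```

{"name": "carry_out", "arguments": {
  "steps": [
    [0,0,0,0,-0.3,-0.2,0],
    [0,0,0,-0.1,-0.6,-0.5,0],
    [0,0,0,-0.1,-0.6,-0.5,0],
    [0,0,0,-0.1,-0.6,-0.5,0],
    [0,0,0,-0.1,-0.6,-0.5,0],
    [0,0,0,-0.1,-0.6,-0.5,0],
    [0,0,0,-0.1,-0.6,-0.5,0],
    [0,0,0,-0.1,-0.6,-0.5,0]
  ]
}}

```text
time: 21.4
position: [0.5852, -0.3036, 0.1322]
tool_rot: [0.33, 3.124, 0.0]
ft_force: [-0.4, 0.9, -0.3]
grip_width: 0.113
grip_force: 20.0
```

```bash
python3 -c "
from bench import ctrl
s=ctrl.get_state();print(s['position'],s['grip_force'],abs(s['qd']).max());print(ctrl.close_job())"
```

```text
[ 0.58523508 -0.30355618  0.13215238] 19.99965354509186 0.0019153564723726172
the job is handed in; nothing more can be done
None
```

I handed the job in at about 21 s: the target stands in the shut drawer and the disc is held still at about 120 mm from the lens on its axis, though its height could be off by about 4 mm (the lens height read between 106 and 114 mm) and no verdict came back.

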